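Lock the two-drawer box rack with its rod

ROBOT

A 7-joint arm with a two-finger parallel gripper is mounted at the origin on a cart in front of the work surface, level with it; the furniture and walls round the work are solid. World frame = base frame: x ahead of the robot, y to its left, z up, the work surface at z = 0. Lengths are in mm, angles in rad, forces in N, time in s.
With the tool pointing down it reaches from about 425 to 950 mm from the base axis. Payload 16.7 kg.
Tool frame: the origin (TCP) lies between the finger pads; the fingertips stand 17 mm ahead of it and the grasp point (between the pads) lies 2 mm behind it; z points along the fingers, y is the direction in which the jaws open and shut (so a half turn about z gives the same grasp; the last joint's range is limited). The gripper opens to 94 mm and grips with 3 to 60 N. Pads are 16 mm wide; open, the fingers measure 119 mm over their backs; the gripper's body (75 mm by 177 mm) begins 78 mm behind the grasp point.
Start: joints at [-1.415, 0.426, 0.074, 1.606, -0.034, 1.111, -0.067], TCP at [203.216, 643.643, 192.367] pointing down, gripper open.
Joint ranges: [-2.85, 2.85], [-0.5, 2.14], [-1.23, 1.37], [0.21, 2.46], [-1.02, 4.16], [0.16, 2.05], [-2.73, 2.73]. Speed limits (rad/s): [1.89, 1.89, 2.39, 2.39, 3.01, 3.01, 3.01].

INTERFACE

Orientations are given as a unit quaternion [x, y, z, w].
In Python, from rig import env gives the robot as it stands.
- The arm moves only by the shell command python3 -m crank 'ROWS' [FORCE]. ROWS is JSON, a list of rows, each a list of 5 numbers: the shift along the world's x, y, z in units of 40 mm (1.0 is 40 mm), then the turn about the world's z in units of 6 degrees (1.0 is 6 degrees), then the opening, from 0 (shut) to 1 (fully open). A call has 1 to 8 rows; each row is the pose to reach, as a shift and turn from the pose commanded when the call began; what a row does not reach only later rows make up. A row lasts 1/8 s, in which the tool goes at most 62.5 mm and 10.7 degrees, less where a joint would pass 70% of its speed; a pose out of reach is approached as far as the arm can. A call with a gripper value outside its range is refused whole. The fingers move at their own pace and stop on an object; FORCE is the grip in N (left out, the last holds). Time passes only in rows, so rows that repeat a pose let the fingers close. It gives the time, the measured TCP pose, the force and the opening at its end, in the units of the state.
- env.observe(): the state, without advancing time (a new reading comes with each control period).
- env.grab_frame(name): name is "side" or "top"; returns (picture, depth): 384x512x3 uint8, blue, green, red; 384x512 float32, mm along the optical axis (not along the pixel's ray), 0 where there is no reading.
- env.camera_model(name): a dict with "vfov" (degrees; the focal length in pixels is half the picture's height over the tangent of half this angle, whatever the lens; pixels are square), "cx", "cy" (the principal point, pixels), "R" (3x3) and "t" (3): a world point X has camera coordinates R X + t. Camera axes: x right, y down, z forward; pixel columns grow to the right and rows downward; lengths in mm; the calibration is good to about 2 mm. A picture is of the moment at which its call begins. camera_model takes no time and is no camera call.
- env.sign_off(): hands the job in, once; it reports no verdict.
The state is a dict: "clock": time; "joint_pos": joint angles; "qd": joint speeds; "effort": joint torques, N m; "ee_pos": TCP position; "orientation": TCP orientation; "wrist_force": force on the tool from outside, world axes, zero at the start; "wrist_torque": the same for the moment, N m; "grip_width": finger opening in mm.
Only numpy, scipy, OpenCV 4.12 (cv2) and the standard library are available. Lean on these libraries where they do the work, as an engineer would, in place of code of your own. Each camera call takes 0.05 s, during which the arm holds its last target.

TASK

Lock the aluminium sample-box rack: take the red-handled locking rod out of its stand and thread it from above through the steel eye of the upper drawer and then the eye of the lower drawer, until its collar sits fully home on the upper eye, and let go. The drawers sit loosely from side to side, so the eyes are seldom quite in line: feel for each hole gently, shift the drawers with the rod where needed, and never force it. Leave the other things on the bench where they are.

Things in the scene. Friction and masses are not known exactly. Their poses are not given: they have to be found in the camera images.
- rack: aluminium box rack, fixed, 125 deep x 150 wide x 132 mm high, two white drawers one above the other. Origin on the worktop straight below the middle of the eyes, 22 mm in front of the rack's front; x points into the rack, y along its front (the way the drawers shift), z up. A steel plate 60 mm wide (y), 6 mm thick, x = -14 to +22 mm, sticks out of each drawer's front, with a vertical 12 mm hole at x = 0
- eye_up_mid (a point): centre of the upper hole, at its plate's top face (120 mm above the worktop), if the drawer stood at the middle of its play. The true hole starts up to 8 mm to either side of this point along the rack's y, not measured. About 4 N sideways shifts a drawer, up to 10 mm either way from its middle; it stays where it is left. Axes as the rack's
- eye_low_mid (a point): the same for the lower hole, in the lower drawer, at its plate's top face, 50 mm above the worktop (64 mm clear under the upper plate); its drawer is shifted independently of the upper one, also up to 8 mm either way
- rod_grip (a point): centre of the red square handle (14x14 mm, from 25 mm below to 21 mm above this point) of the upright, loose steel locking rod, 0.08 to 0.14 kg; z up along the rod, x and y square to the handle's faces. Under the handle a 22 mm collar, its underside 30 mm below this point, then a 9 mm shank 100 mm long
- rod_tip (a point): tip of the rod, on its axis, 130 mm below rod_grip; axes as rod_grip. The last 3 mm taper from 9 to 6.4 mm. When home, the collar lies on the upper plate and the tip is 20 mm above the worktop
- stand: grey square sleeve 34 mm wide, 45 mm high on a black round foot of 68 mm, fixed to the bench; origin on the worktop under its centre. The rod stands upright in its 11 mm hole, tip 5 mm above the worktop; lift the rod straight up by 45 mm to free it
- pipette_b_mid (a point): pipette with an orange end, 275 mm long, lying on the worktop; centre
- timer_mid (a point): white lab timer, 66x66x16 mm; centre
- sample_pot_0_mid (a point): white pot with a yellow lid, 29 mm wide, 46 mm high; centre
- sample_pot_1_mid (a point): white pot with a red lid, 29 mm wide, 46 mm high; centre
Things that resemble listed ones, but are neither listed nor needed, are in the scene too. Of the things that look like the rack, take the one that is farthest to the robot's right at the start.

How it is judged:
By the outcome, as a careful person would: the job done as asked, in the order asked, and still so for the second after the job is handed in, with the robot touching nothing.
It also fails if it takes over 72 s, if anything falls off the work surface, if the arm or the gripper's body presses on something with over 40 N, if the wrist force passes 120 N, or if a joint passes its speed limit or range.

## Working session

There is one attempt and no reset: what is moved stays moved. The work goes in short steps, Python scripts to look and compute and a shell command to move; the robot and the scene stay as the last step left them, time stands still between calls to the robot, and variables do not carry over. Pictures are saved under pics/ and viewed, and the job is handed in when it is done.

```bash
ls; mkdir -p pics; python3 - <<'E'
from rig import env
import cv2,numpy as np
s=env.observe()
for k,v in s.items(): print(k,np.round(v,3))
for n in("side","top"):
    p,d=env.grab_frame(n); cv2.imwrite(f"pics/{n}0.png",p); np.savez(f"pics/{n}0.npz",p=p,d=d); m=env.camera_model(n); print(n,m,(d>0).mean(),p.shape)
E
```

```text
pics
clock 0.0
joint_pos [-1.415  0.427  0.074  1.607 -0.034  1.111 -0.067]
qd [-0.     0.002 -0.001 -0.002  0.    -0.     0.001]
effort [ 1.0000e-03 -9.3584e+01  3.6660e+00 -4.5418e+01 -4.9000e-02  2.1000e-02
  0.0000e+00]
ee_pos [203.109 643.253 191.688]
orientation [ 0.152  0.988 -0.001 -0.   ]
wrist_force [ 0.255 -0.471  0.745]
wrist_torque [0.017 0.012 0.02 ]
grip_width 93.924
side {'vfov': 50.99129948912882, 'cx': 254.60193543634207, 'cy': 184.66987497576548, 'R': array([[-0.99995238,  0.0041549 ,  0.0088308 ],
       [-0.00660881,  0.37752912, -0.92597413],
       [-0.00718122, -0.92598839, -0.37748368]]), 't': array([ 528.52912827,   90.5927482 , 1220.61972528])} 0.9961293538411459 (384, 512, 3)
top {'vfov': 54.27668137301807, 'cx': 262.2145056703287, 'cy': 193.5149985174599, 'R': array([[ 0.02061906, -0.99945645, -0.02572276],
       [-0.99040584, -0.0169025 , -0.13715163],
       [ 0.1366423 ,  0.02830391, -0.99021602]]), 't': array([  73.93687032,  542.18581244, 1193.10391877])} 0.9960123697916666 (384, 512, 3)
```

View pics/side0.png

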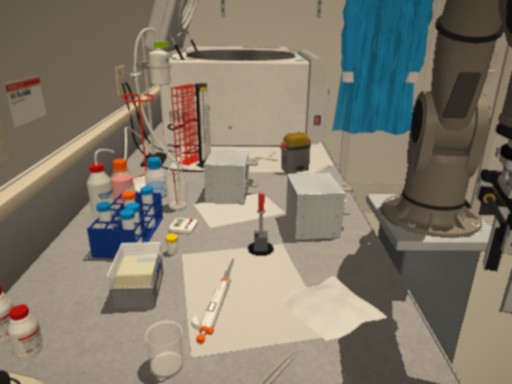

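View pics/top0.png

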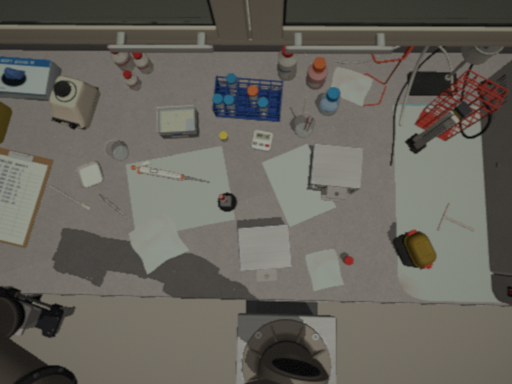

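```bash
cat > h.py <<'E'
import numpy as np,cv2
from rig import env
def cam(n):
    m=env.camera_model(n); f=192/np.tan(np.radians(m['vfov']/2)); return m,f
def ray(n,u,v):
    m,f=cam(n); d=np.array([(u-m['cx'])/f,(v-m['cy'])/f,1]); return -m['R'].T@m['t'], m['R'].T@d
def plane(n,u,v,z):
    o,d=ray(n,u,v); return o+d*(z-o[2])/d[2]
def pix(n,u,v,depth):
    o,d=ray(n,u,v); return o+d*depth
def proj(n,X):
    m,f=cam(n); c=m['R']@np.array(X,float)+m['t']; return np.array([m['cx']+f*c[0]/c[2],m['cy']+f*c[1]/c[2]])
def cloud(n,d):
    m,f=cam(n); v,u=np.mgrid[:384,:512]; c=np.stack([(u-m['cx'])/f*d,(v-m['cy'])/f*d,d],-1); return (c-m['t'])@m['R']
def crop(p,u0,v0,u1,v1,k,name,g=1.0):
    q=p[v0:v1,u0:u1]; q=np.clip(q*float(g),0,255).astype(np.uint8); cv2.imwrite(name,cv2.resize(q,None,fx=k,fy=k,interpolation=cv2.INTER_CUBIC))
E
python3 - <<'E'
from h import *
t=np.load('pics/top0.npz');s=np.load('pics/side0.npz')
crop(t['p'],210,130,370,290,5,'/tmp/x.png',1.6); import shutil
q=t['p'][130:290,205:375]; cv2.imwrite('pics/tz.png',cv2.resize(np.clip(q*1.7,0,255).astype('uint8'),None,fx=3.6,fy=3.6,interpolation=2))
crop(s['p'],190,130,350,265,4,'pics/sz.png',1.2)
C=cloud('top',t['d'])
for u,v in [(337,167),(334,192),(265,245),(266,274),(227,202),(220,197),(305,150),(240,160)]: print(u,v,C[v,u].round(1))
D=cloud('side',s['d'])
for u,v in [(261,198),(261,205),(261,235),(230,158),(315,185)]: print('s',u,v,D[v,u].round(1))
E
```

```text
337 167 [ 613.4 -145.   131.5]
334 192 [ 537.6 -137.1  121.3]
265 245 [373.2  69.9 135.7]
266 274 [278.7  67.3  -1.3]
227 202 [509.6 198.2  46.8]
220 197 [511.6 205.9 157.7]
305 150 [ 6.995e+02 -5.870e+01 -4.000e-01]
240 160 [6.609e+02 1.640e+02 2.000e-01]
s 261 198 [515.4 212.9 146.5]
s 261 205 [515.1 210.5 126.8]
s 261 235 [513.9 211.1  44.6]
s 230 158 [ 608.1 -134.5  131. ]
s 315 185 [367.7  92.3 131.9]
```

View pics/tz.png

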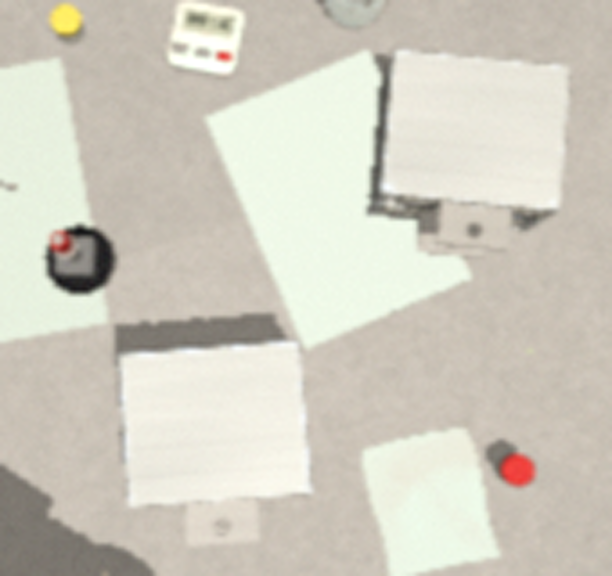

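View pics/sz.png

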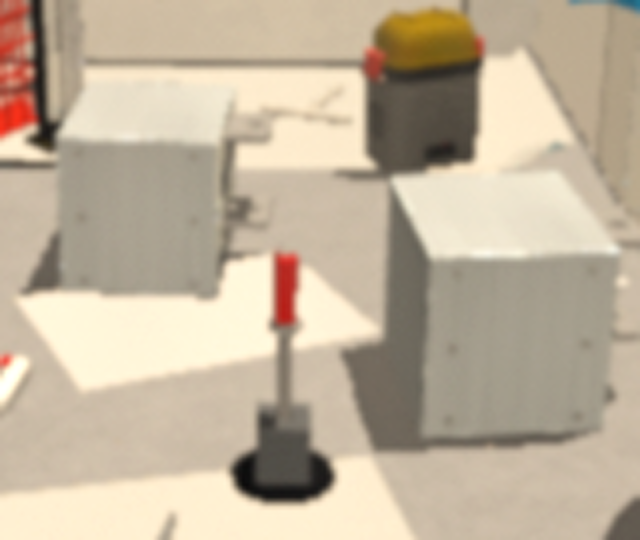

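```bash
cat > m.py <<'E'
from h import *
t=np.load('pics/top0.npz');s=np.load('pics/side0.npz')
C=cloud('top',t['d']);D=cloud('side',s['d'])
def sel(C,x0,x1,y0,y1,z0,z1):
    return ((C>[x0,y0,z0])&(C<[x1,y1,z1])).all(-1)
for nm,P in(('top',C),('side',D)):
    m=sel(P,520,720,-260,-40,124,142)
    pts=P[m]; r=cv2.minAreaRect(pts[:,:2].astype(np.float32)); print(nm,'roof',r,pts[:,2].mean(),m.sum())
m=sel(C,500,580,-200,-80,112,126); print('upplate',cv2.minAreaRect(C[m][:,:2].astype(np.float32)),C[m][:,2].mean(),m.sum(),C[m].min(0),C[m].max(0))
m=sel(C,500,580,-200,-80,40,60); print('lowplate',C[m].round(0).tolist()[:60],m.sum())
m=sel(D,490,580,-200,-80,30,126); print('side',C[m].shape)
for a,b in((112,126),(42,60)):
    m=sel(D,490,565,-200,-80,a,b); print('side',a,m.sum(),D[m].min(0),D[m].max(0),D[m][:,2].mean())
# red
for n,im,P in(('top',t,C),('side',s,D)):
    p=im['p'].astype(int); m=(p[...,2]>90)&(p[...,1]<0.5*p[...,2])&(p[...,0]<0.5*p[...,2])&sel(P,440,580,150,260,60,220)
    v,u=np.nonzero(m); print(n,m.sum(),u.min(),u.max(),v.min(),v.max(),u.mean(),v.mean(),np.median(P[m],0),P[m].min(0),P[m].max(0))
m=sel(C,460,560,150,260,40,50); print('sleeve',cv2.minAreaRect(C[m][:,:2].astype(np.float32)),m.sum())
m=sel(D,460,560,150,260,40,50); print('sleeve s',cv2.minAreaRect(D[m][:,:2].astype(np.float32)),m.sum())
E
python3 m.py
python3 - <<'E'
from h import *
t=np.load('pics/top0.npz');s=np.load('pics/side0.npz')
crop(t['p'],305,175,365,215,12,'pics/tr.png',1.6)
crop(s['p'],235,150,275,195,12,'pics/sr.png',1.2)
E
```

```text
top roof ((600.863037109375, -143.89620971679688), (151.65484619140625, 160.85751342773438), 86.0428237915039) 132.65270282388508 2014
side roof ((618.1217041015625, -142.35812377929688), (159.27952575683594, 125.79331970214844), 85.85443878173828) 131.53797850265917 675
upplate ((538.30029296875, -141.16561889648438), (115.3312759399414, 37.189579010009766), 85.59664154052734) 120.79421966829278 252 [ 517.53801116 -199.92760774  112.51681002] [561.0355434  -85.07699737 125.972847  ]
lowplate [[561.0, -81.0, 46.0], [561.0, -88.0, 47.0], [560.0, -91.0, 50.0], [559.0, -93.0, 56.0], [559.0, -96.0, 57.0], [559.0, -103.0, 58.0], [559.0, -106.0, 58.0], [558.0, -104.0, 44.0], [559.0, -108.0, 40.0], [557.0, -110.0, 48.0], [557.0, -113.0, 52.0], [557.0, -120.0, 50.0], [557.0, -123.0, 51.0], [553.0, -110.0, 54.0], [554.0, -113.0, 51.0], [554.0, -117.0, 50.0], [554.0, -120.0, 50.0], [554.0, -123.0, 51.0], [550.0, -107.0, 52.0], [550.0, -110.0, 52.0], [551.0, -114.0, 48.0], [551.0, -117.0, 49.0], [550.0, -119.0, 54.0], [551.0, -123.0, 50.0], [551.0, -190.0, 55.0], [551.0, -193.0, 54.0], [551.0, 
[... 917 characters left out ...]
103 [ 520.37610432 -170.54875278   43.71789488] [559.46024223 -98.31388323  59.88659433] 50.195687968226764
top 6 220 223 196 199 221.66666666666666 197.66666666666666 [509.19935835 201.90065457 155.31967423] [507.63280216 196.97655436 141.76387261] [514.65660831 205.77528771 158.66498436]
side 76 259 263 194 210 260.80263157894734 201.55263157894737 [515.38129101 211.69745131 137.5935001 ] [510.27845676 207.79612499 114.02764571] [520.37300569 214.98811734 157.79258449]
sleeve ((514.2389526367188, 203.5507354736328), (32.46553421020508, 32.36239242553711), 84.24455261230469) 62
sleeve s ((514.8059692382812, 207.21774291992188), (34.963993072509766, 33.04256057739258), 89.85762023925781) 108
```

View pics/tr.png

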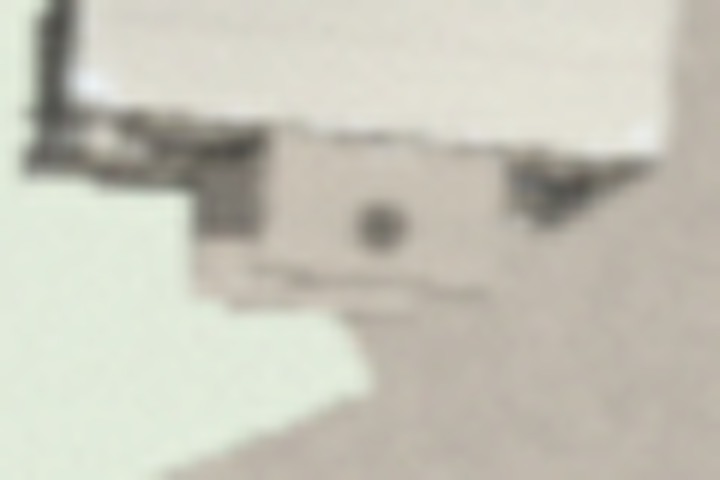

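View pics/sr.png

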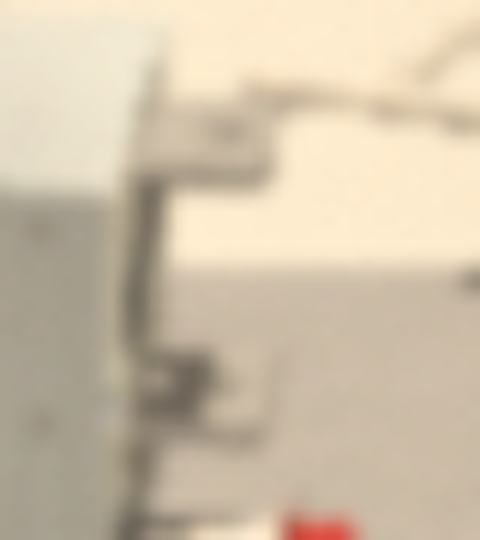

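```bash
python3 - <<'E'
from h import *
def T(x,y,z): 
    u=305+(x+.5)/12-.5; v=175+(y+.5)/12-.5; return plane('top',u,v,z)
def S(x,y,z):
    u=235+(x+.5)/12-.5; v=150+(y+.5)/12-.5; return plane('side',u,v,z)
yaw=np.radians(-4.1); ex=np.array([np.cos(yaw),np.sin(yaw)]); ey=np.array([-np.sin(yaw),np.cos(yaw)])
H=T(380,227,120); print('hole up top',H)
print('hole up side',S(228,130,120))
print('up corners', T(256,270,120),T(490,292,120), 'roof corners',T(85,100,132),T(658,155,132))
a=T(195,292,50); print('low FL corner',a)
print('low hole est from corner', a[:2]+14*ex-30*ey)
print('low hole from left edge mid', T(197,250,50), )
for z,l in((120,T(85,100,132)),):
    r=T(658,155,132); mid=(l+r)[:2]/2; print('front mid',mid,'origin',mid-22*ex, np.linalg.norm(l-r), np.degrees(np.arctan2((l-r)[0],(l-r)[1])))
print('rel up hole', (H[:2]-(mid-22*ex))@ey,(H[:2]-(mid-22*ex))@ex)
L=a[:2]+14*ex-30*ey; print('rel low', (L-(mid-22*ex))@ey)
print('proj of low hole in top', proj('top',[*L,50]), 'side', proj('side',[*L,50]))
# sleeve/handle: side view rays
print(proj('side',[512,205,150]),proj('top',[512,205,166]))
E
```

```text
hole up top [ 533.45306945 -144.03184701  120.        ]
hole up side [ 532.45035202 -145.02712023  120.        ]
up corners [ 521.88226077 -112.60214624  120.        ] [ 517.27844435 -171.68934991  120.        ] roof corners [562.93835153 -67.91975534 132.        ] [ 551.24880045 -211.758241    132.        ]
low FL corner [ 524.8106861  -106.16507392   50.        ]
low hole est from corner [ 536.62993373 -137.08926163]
low hole from left edge mid [ 536.24938885 -106.71160881   50.        ]
front mid [ 557.09357599 -139.83899817] origin [ 535.14987877 -138.2660544 ] 144.31270062133805 4.646136632317483
rel up hole -5.872354231089257 -1.2802273793307253
rel low 1.2796012466331685
proj of low hole in top [330.37529742 195.41840931] side [252.10896641 181.32467476]
[262.37214708 195.33433113] [219.93509805 196.52180198]
```

```bash
python3 - <<'E'
from h import *
t=np.load('pics/top0.npz');s=np.load('pics/side0.npz')
a=cv2.resize(np.clip(t['p'][180:220,205:250]*1.6,0,255).astype('uint8'),None,fx=8,fy=8,interpolation=2)
b=cv2.resize(s['p'][188:228,240:285],None,fx=8,fy=8,interpolation=2)
cv2.imwrite('pics/h.png',np.hstack([a,b]))
p=s['p'].astype(int)
for v in (197,201,205,208): print(v,[(p[v,u,2],p[v,u,1]) for u in range(256,268)])
p=t['p'].astype(int)
for v in range(193,206): print(v,[(p[v,u,2],p[v,u,1]) for u in range(216,230)])
print(plane('top',221.7,197.3,156))
o,d=ray('side',260.9,202);print(o+d*((205-o[1])/d[1]))
E
```

```text
197 [(np.int64(221), np.int64(206)), (np.int64(206), np.int64(187)), (np.int64(167), np.int64(126)), (np.int64(145), np.int64(59)), (np.int64(150), np.int64(36)), (np.int64(152), np.int64(34)), (np.int64(154), np.int64(38)), (np.int64(155), np.int64(57)), (np.int64(173), np.int64(117)), (np.int64(198), np.int64(174)), (np.int64(207), np.int64(191)), (np.int64(202), np.int64(187))]
201 [(np.int64(222), np.int64(207)), (np.int64(206), np.int64(187)), (np.int64(166), np.int64(125)), (np.int64(145), np.int64(58)), (np.int64(151), np.int64(34)), (np.int64(152), np.int64(32)), (np.int64(153), np.int64(36)), (np.int64(154), np.int64(59)), (np.int64(174), np.int64(123)), (np.int64(204), np.int64(181)), (np.int64(218), np.int64(202)), (np.int64(220), np.int64(205))]
205 [(np.int64(222), np.int64(207)), (np.int64(207), np.int64(187)), (np.int64(168), np.int64(125)), (np.int64(148), np.int64(56)), (np.int64(151), np.int64(31)), (np.int64(153), np.int64(30)), (np.int64(154), np.int64(44)), (np.int64(173), np.int64(107)), (np.int64(204), np.int64(178)), (np.int64(219), np.int64(204)), (np.int64(2
[... 5439 characters left out ...]
t64(83)), (np.int64(86), np.int64(84)), (np.int64(85), np.int64(84)), (np.int64(87), np.int64(84)), (np.int64(86), np.int64(83)), (np.int64(85), np.int64(83)), (np.int64(82), np.int64(81))]
205 [(np.int64(136), np.int64(141)), (np.int64(117), np.int64(122)), (np.int64(65), np.int64(67)), (np.int64(35), np.int64(33)), (np.int64(54), np.int64(52)), (np.int64(69), np.int64(67)), (np.int64(75), np.int64(72)), (np.int64(80), np.int64(78)), (np.int64(81), np.int64(79)), (np.int64(80), np.int64(78)), (np.int64(80), np.int64(78)), (np.int64(79), np.int64(77)), (np.int64(79), np.int64(77)), (np.int64(77), np.int64(75))]
[511.03640378 201.07600526 156.        ]
[515.28850156 205.         132.31540352]
```

View pics/h.png

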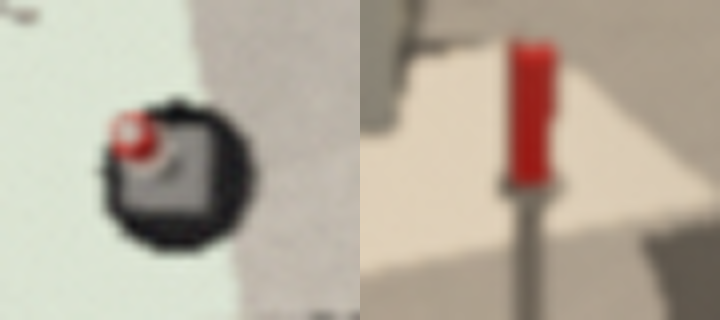

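```bash
python3 -m crank '[[1.5,-2,0.2,0.5,1],[3,-4,0.2,1,1],[4.5,-6,0.2,1.6,1],[6,-8,0.2,2.2,0.8],[7,-9.6,0.2,2.2,0.6],[7.78,-10.98,0.2,2.2,0.6],[7.78,-10.98,0.2,2.2,0.6],[7.78,-10.98,0.2,2.2,0.6]]' 15
python3 - <<'E'
from h import *
s=env.observe(); print(s['clock'],s['ee_pos'],s['orientation'],s['wrist_force'],s['grip_width'])
for n in("side","top"):
    p,d=env.grab_frame(n); cv2.imwrite(f"pics/{n}1.png",p)
    if n=='side': crop(p,200,100,330,230,5,'pics/s1z.png',1.2)
    else: crop(p,170,140,300,260,5,'pics/t1z.png',1.5)
E
```

```text
clock: 1.1
ee_pos: [493.7, 234.8, 200.3]
orientation: [0.038, 0.999, 0.0, -0.0]
wrist_force: [0.7, 0.3, 0.5]
grip_width: 56.8
1.1 [493.7071528  234.81588753 200.30135901] [ 3.76218702e-02  9.99292046e-01  4.89698959e-05 -6.93695339e-06] [0.70560109 0.28310779 0.48266994] 56.76946698120284
```

View pics/s1z.png

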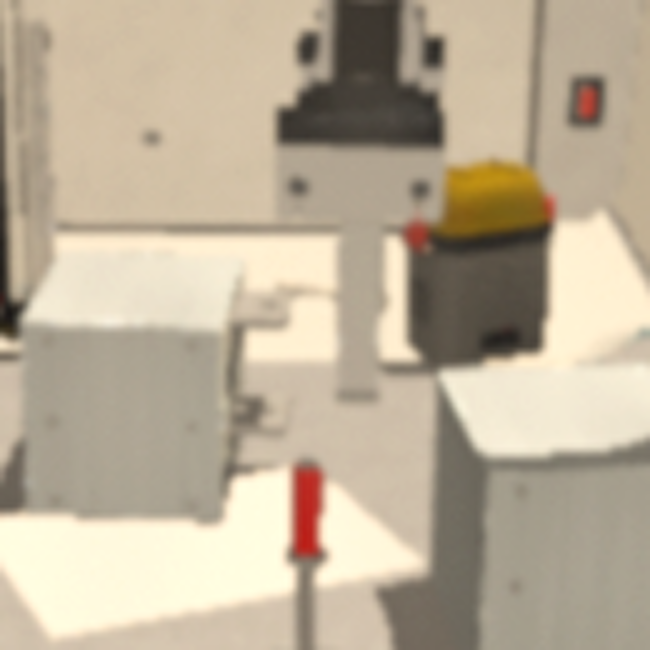

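```bash
python3 -m crank '[[0.52,-0.76,0,0,0.6],[0.52,-0.76,0,0,0.6],[0.52,-0.76,0,0,0.6]]'
python3 - <<'E'
from h import *
s=env.observe(); print(s['clock'],s['ee_pos'],s['wrist_force'],s['grip_width'])
p,d=env.grab_frame("side"); cv2.imwrite(f"pics/side2.png",p)
crop(p,200,100,330,230,5,'pics/s2z.png',1.2)
E
```

```text
clock: 1.58
ee_pos: [513.4, 206.6, 200.1]
orientation: [0.038, 0.999, -0.0, -0.0]
wrist_force: [-0.2, 0.3, 0.9]
grip_width: 56.3
1.575 [513.41686853 206.60069188 200.0528884 ] [-0.19356047  0.25248114  0.86225261] 56.305835976682225
```

View pics/s2z.png

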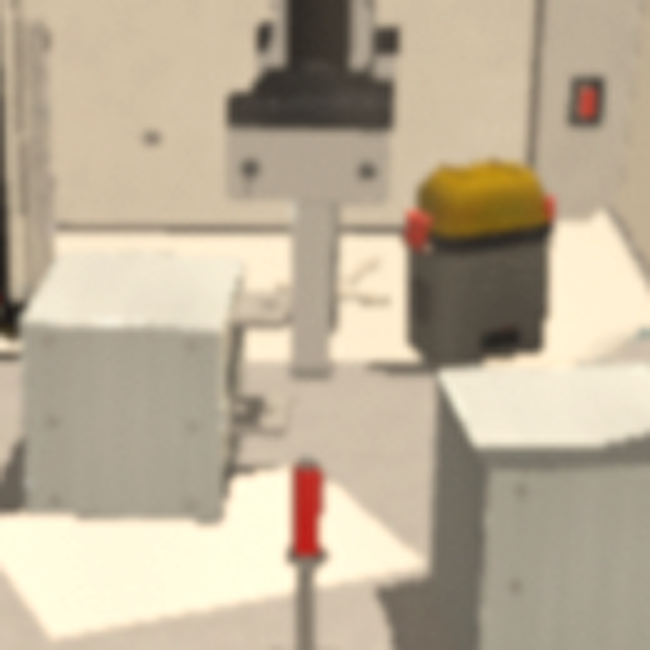

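```bash
python3 -m crank '[[0.04,-0.05,-0.8,0,0.6],[0.04,-0.05,-1.5,0,0.55],[0.04,-0.05,-1.6,0,0.5],[0.04,-0.05,-1.6,0,0.4]]'
python3 - <<'E'
from h import *
s=env.observe(); print(s['clock'],s['ee_pos'],s['wrist_force'],s['grip_width'])
o=[]
for n,c in (("side",(230,160,290,240)),("top",(200,180,260,240))):
    p,d=env.grab_frame(n); q=p[c[1]:c[1]+60,c[0]:c[0]+60]; o.append(cv2.resize(np.clip(q*1.4,0,255).astype('uint8'),None,fx=6.6,fy=6.6,interpolation=2))
cv2.imwrite('pics/c3.png',np.hstack(o))
E
```

```text
clock: 2.12
ee_pos: [515.4, 204.8, 136.8]
orientation: [0.037, 0.999, 0.0, 0.0]
wrist_force: [0.8, -1.1, -0.2]
grip_width: 40.6
2.125 [515.41841672 204.82197526 136.82924381] [ 0.75759334 -1.14458279 -0.20860178] 40.61777346833532
```

View pics/c3.png

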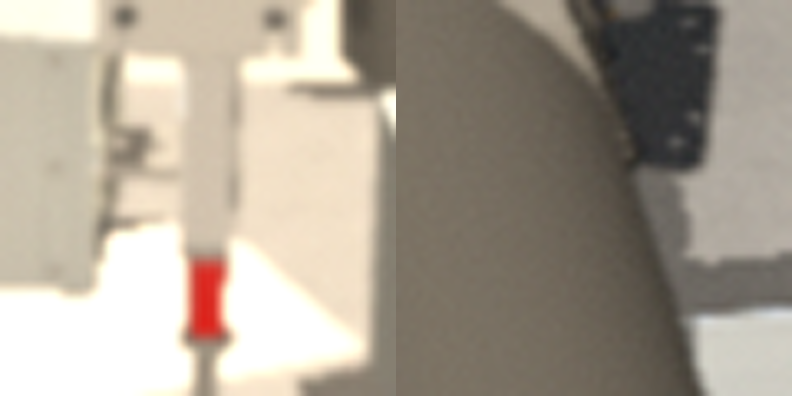

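```bash
python3 -m crank '[[0,0,0,0,0.3],[0,0,0,0,0.2],[0,0,0,0,0.17],[0,0,0,0,0.15],[0,0,0,0,0.13]]' 5; python3 -m crank '[[0,0,0,0,0.1],[0,0,0,0,0.08],[0,0,0,0,0.05],[0,0,0,0,0.0],[0,0,0,0,0]]' 5
```

```text
clock: 2.85
ee_pos: [515.5, 204.3, 136.4]
orientation: [0.038, 0.999, 0.0, 0.0]
wrist_force: [-0.6, -0.2, 3.2]
grip_width: 15.9
clock: 3.48
ee_pos: [515.5, 204.3, 136.3]
orientation: [0.038, 0.999, 0.0, 0.0]
wrist_force: [0.8, -0.1, 4.4]
grip_width: 15.8
```

```bash
python3 -m crank '[[0,0,0,0,0],[0,0,0,0,0],[0,0,0,0,0]]' 20
```

```text
clock: 3.85
ee_pos: [515.5, 204.3, 136.4]
orientation: [0.038, 0.999, 0.0, 0.0]
wrist_force: [-0.4, -0.6, 4.8]
grip_width: 14.8
```

```bash
python3 -m crank '[[0,0,0,0,0],[0,0,0,0,0],[0,0,0,0,0]]' 35
```

```text
clock: 4.22
ee_pos: [515.5, 204.3, 136.4]
orientation: [0.038, 0.999, 0.0, 0.0]
wrist_force: [-0.0, -0.3, 4.6]
grip_width: 13.8
```

```bash
python3 -m crank '[[0,0,0.3,0,0],[0,0,0.8,0,0],[0,0,1.3,0,0],[0,0,1.3,0,0]]' 35
python3 - <<'E'
from h import *
s=env.observe(); print(s['clock'],s['ee_pos'],s['wrist_force'],s['grip_width'])
p,d=env.grab_frame("side"); cv2.imwrite(f"pics/side4.png",p)
crop(p,210,100,320,240,4,'pics/s4z.png',1.2)
E
```

```text
clock: 4.72
ee_pos: [516.0, 204.5, 189.8]
orientation: [0.038, 0.999, 0.001, 0.001]
wrist_force: [0.2, 0.4, -1.6]
grip_width: 13.9
4.725 [516.00921351 204.49042999 189.76082857] [ 0.18558133  0.40556179 -1.58664963] 13.86212989134716
```

View pics/s4z.png

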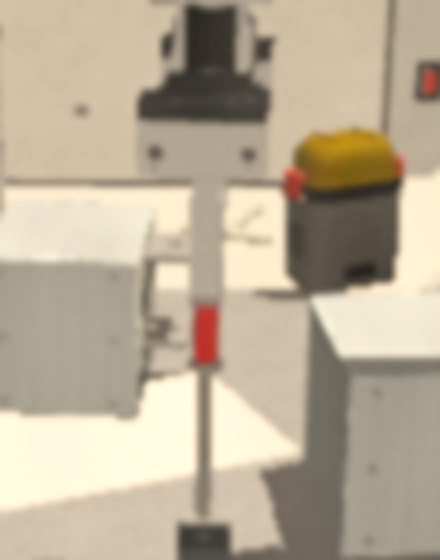

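```bash
python3 -m crank '[[0,0,1,0,0],[0,-0.8,2,0,0],[0.1,-2.2,2,0,0],[0.2,-3.6,2,0,0],[0.3,-5,2,0,0],[0.3,-6.4,2,0,0],[0.43,-7.6,2,0,0],[0.43,-8.2,2,0,0]]' 35
python3 -m crank '[[0,0,0,0,0],[0,0,0,0,0]]' 35
python3 - <<'E'
from h import *
s=env.observe(); print(s['clock'],s['ee_pos'],s['wrist_force'],s['grip_width'])
p,d=env.grab_frame("side"); cv2.imwrite(f"pics/side5.png",p)
crop(p,200,80,320,200,5,'pics/s5z.png',1.2)
E
```

```text
clock: 5.78
ee_pos: [531.9, -126.5, 267.5]
orientation: [0.039, 0.999, -0.0, -0.001]
wrist_force: [-0.5, 0.8, -1.1]
grip_width: 13.8
clock: 6.02
ee_pos: [532.4, -122.8, 267.6]
orientation: [0.037, 0.999, 0.0, -0.001]
wrist_force: [0.1, -0.2, -1.7]
grip_width: 14.1
6.025 [ 532.36814894 -122.79498565  267.62844448] [ 0.06488867 -0.1764759  -1.70986481] 14.127440600358522
```

View pics/s5z.png

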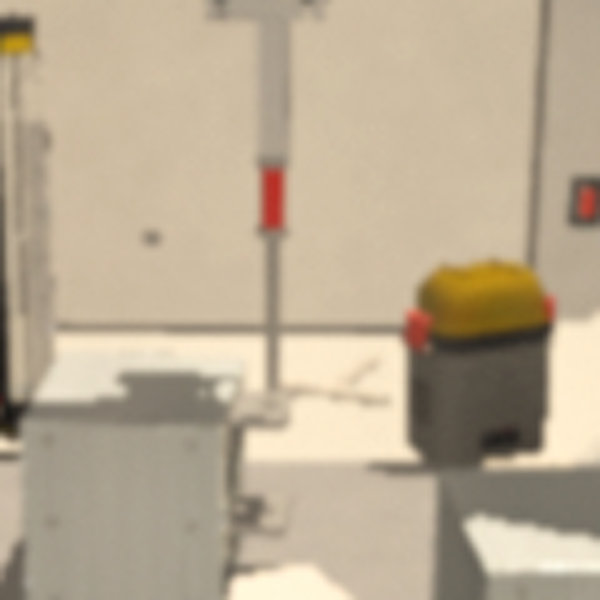

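```bash
cat > rodx.py <<'E'
from h import *
import sys
def rod(p,rows,lo,hi,ypl):
    # rod shank dark vs background: darkness-weighted centroid, then x on plane y=ypl
    g=cv2.cvtColor(p,cv2.COLOR_BGR2GRAY).astype(float); out=[]
    for v in rows:
        r=g[v,lo:hi]; bg=np.median(r); w=np.clip(bg-r-12,0,None)
        if w.sum()<10: out.append((v,None)); continue
        u=(w*np.arange(lo,hi)).sum()/w.sum(); o,d=ray('side',u,v); X=o+d*((ypl-o[1])/d[1]); out.append((v,round(u,2),X.round(1)[[0,2]].tolist()))
    return out
if __name__=='__main__':
    p=cv2.imread(sys.argv[1]); 
    for r in rod(p,range(int(sys.argv[3]),int(sys.argv[4]),2),246,264,float(sys.argv[2])): print(r)
E
python3 rodx.py pics/side5.png -122.8 124 162
python3 - <<'E'
from h import *
p=cv2.imread('pics/side0.png'); g=cv2.cvtColor(p,cv2.COLOR_BGR2GRAY)
print(g[155:168,244:264])
print(proj('side',[532.4,-122.8,136]))
p=cv2.imread('pics/side5.png'); g=cv2.cvtColor(p,cv2.COLOR_BGR2GRAY)
print(g[150:168,244:264])
E
```

```text
(124, np.float64(253.95), [532.2, 245.4])
(126, np.float64(253.86), [532.4, 239.1])
(128, np.float64(254.02), [531.9, 232.9])
(130, np.float64(253.99), [531.9, 226.5])
(132, np.float64(254.01), [531.8, 220.2])
(134, np.float64(254.04), [531.7, 213.8])
(136, np.float64(254.02), [531.7, 207.4])
(138, np.float64(254.01), [531.7, 201.0])
(140, np.float64(254.0), [531.6, 194.6])
(142, np.float64(253.99), [531.6, 188.1])
(144, np.float64(253.98), [531.6, 181.6])
(146, np.float64(253.92), [531.7, 175.1])
(148, np.float64(254.09), [531.2, 168.6])
(150, np.float64(254.09), [531.1, 162.0])
(152, np.float64(254.05), [531.2, 155.4])
(154, np.float64(254.01), [531.2, 148.8])
(156, np.float64(252.77), [535.1, 142.1])
(158, None)
(160, np.float64(251.11), [540.3, 128.7])
[[195 194 188 176 175 189 198 199 199 199 198 197 196 198 198 197 197 199
  198 198]
 [194 194 185 166 168 187 198 199 199 199 194 186 184 187 189 188 189 191
  194 195]
 [193 192 181 162 166 183 192 192 192 192 186 171 164 165 166 166 169 174
  178 183]
 [192 187 169 155 161 173 177 176 177 175 171 163 158 155 151 153 160 165
  16
[... 1631 characters left out ...]
 179 182
  182 184]
 [132 141 144 153 161 163 163 158 151 143 144 150 158 164 177 189 195 196
  196 196]
 [108 119 137 154 162 163 161 157 151 144 144 150 157 165 184 196 198 198
  199 198]
 [104 118 139 152 153 152 151 149 147 150 152 155 155 162 184 197 199 199
  198 198]
 [106 117 134 141 134 127 125 126 131 144 150 151 149 156 182 197 199 197
  198 198]
 [113 114 119 119 114 116 116 117 121 130 135 135 139 156 183 196 198 198
  198 198]
 [128 118 105  99 109 131 143 144 143 145 145 146 154 174 191 198 198 197
  198 199]
 [134 117  97  89 114 158 178 180 179 179 179 179 182 191 197 198 198 197
  198 198]
 [131 115  96  91 124 174 195 197 196 197 196 196 196 199 198 199 198 198
  198 198]]
```

```bash
python3 -m crank '[[0.03,-0.54,0,0,0],[0.03,-0.54,-0.2,0,0],[0.03,-0.54,-0.32,0,0],[0.03,-0.54,-0.32,0,0]]' 35
python3 - <<'E'
from h import *
s=env.observe(); print(s['clock'],s['ee_pos'],s['wrist_force'],s['grip_width'])
p,d=env.grab_frame("side"); cv2.imwrite(f"pics/side6.png",p)
a=cv2.resize(p[135:175,235:275],None,fx=9,fy=9,interpolation=2)
q,d=env.grab_frame("top"); cv2.imwrite(f"pics/top6.png",q)
b=cv2.resize(np.clip(q[175:215,310:350]*1.6,0,255).astype('uint8'),None,fx=9,fy=9,interpolation=2)
cv2.imwrite('pics/c6.png',np.hstack([a,b]))
print(proj('side',[533.5,-144.3,122]))
E
python3 rodx.py pics/side6.png -144.3 130 164
```

```text
clock: 6.58
ee_pos: [533.6, -144.3, 254.9]
orientation: [0.037, 0.999, 0.0, -0.001]
wrist_force: [-0.1, 0.0, -1.0]
grip_width: 14.1
6.575 [ 533.59232196 -144.30835535  254.90943777] [-0.09307742  0.03318703 -1.03280936] 14.099042192991991
[253.2229046 159.8592078]
(130, np.float64(253.51), [533.4, 221.0])
(132, np.float64(253.6), [533.0, 214.5])
(134, np.float64(253.57), [533.0, 208.1])
(136, np.float64(253.47), [533.3, 201.6])
(138, np.float64(253.18), [534.2, 195.0])
(140, np.float64(253.14), [534.3, 188.5])
(142, np.float64(253.12), [534.3, 181.9])
(144, np.float64(253.15), [534.1, 175.3])
(146, np.float64(253.3), [533.6, 168.7])
(148, np.float64(253.18), [533.9, 162.0])
(150, np.float64(253.18), [533.9, 155.3])
(152, np.float64(253.01), [534.4, 148.6])
(154, np.float64(252.32), [536.5, 141.9])
(156, np.float64(252.51), [535.9, 135.1])
(158, np.float64(251.0), [540.7, 128.3])
(160, np.float64(249.7), [544.9, 121.4])
(162, np.float64(246.76), [554.4, 114.5])
```

View pics/c6.png

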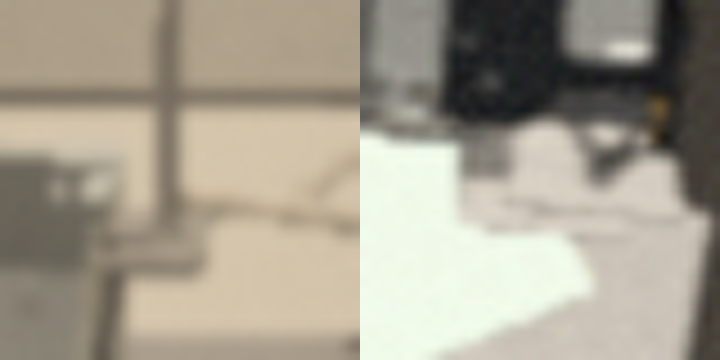

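```bash
python3 -m crank '[[0,0,-0.04,0,0],[0,0,-0.08,0,0],[0,0,-0.12,0,0],[0,0,-0.15,0,0],[0,0,-0.15,0,0]]' 35; python3 -m crank '[[0,0,-0.03,0,0],[0,0,-0.06,0,0],[0,0,-0.06,0,0]]' 35
```

```text
clock: 7.3
ee_pos: [533.7, -145.4, 249.4]
orientation: [0.038, 0.999, -0.0, -0.0]
wrist_force: [0.1, 0.7, -1.2]
grip_width: 13.8
clock: 7.68
ee_pos: [533.7, -145.3, 247.0]
orientation: [0.038, 0.999, -0.0, -0.0]
wrist_force: [-0.7, -0.6, -1.5]
grip_width: 13.8
```

```bash
python3 -m crank '[[0,0,-0.05,0,0],[0,0,-0.1,0,0],[0,0,-0.15,0,0],[0,0,-0.2,0,0],[0,0,-0.2,0,0]]' 35; python3 - <<'E'
from h import *
s=env.observe(); print(s['clock'],s['ee_pos'],s['wrist_force'],s['wrist_torque'])
p,d=env.grab_frame("side"); cv2.imwrite(f"pics/side7.png",p)
crop(p,215,100,290,200,6,'pics/s7z.png',1.2)
E
```

```text
clock: 8.3
ee_pos: [533.7, -145.3, 238.9]
orientation: [0.038, 0.999, -0.0, -0.0]
wrist_force: [-0.4, -0.0, -0.9]
grip_width: 14.0
8.3 [ 533.67788633 -145.32625405  238.8750264 ] [-0.42529992 -0.04677985 -0.91026546] [ 0.01724605 -0.03069111  0.02605638]
```

View pics/s7z.png

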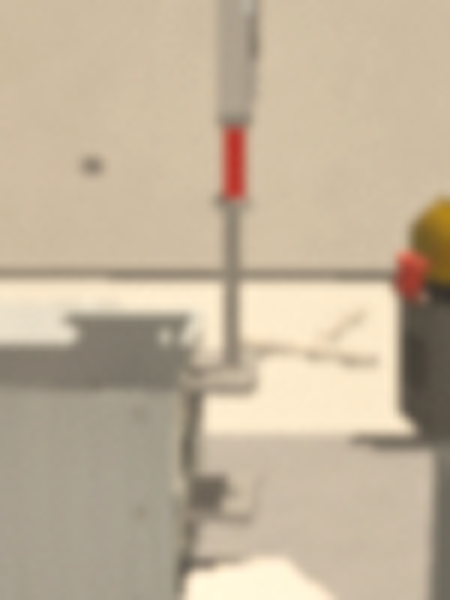

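```bash
python3 -m crank '[[0,0,-0.15,0,0],[0,0,-0.35,0,0],[0,0,-0.55,0,0],[0,0,-0.75,0,0],[0,0,-0.95,0,0],[0,0,-1.1,0,0],[0,0,-1.2,0,0],[0,0,-1.2,0,0]]' 35; python3 - <<'E'
from h import *
s=env.observe(); print(s['clock'],s['ee_pos'],s['wrist_force'],s['wrist_torque'])
p,d=env.grab_frame("side"); cv2.imwrite(f"pics/side8.png",p)
crop(p,225,140,285,200,10,'pics/s8z.png',1.2)
print(proj('side',[533.7,-145.3,59]))
E
```

```text
clock: 9.35
ee_pos: [533.7, -145.4, 190.9]
orientation: [0.038, 0.999, -0.0, -0.0]
wrist_force: [-0.0, 0.2, -2.0]
grip_width: 14.5
9.35 [ 533.72975506 -145.35584222  190.886255  ] [-0.02761826  0.18606028 -2.021936  ] [ 0.03772224  0.01139464 -0.03439635]
[253.01816417 177.87759028]
```

View pics/s8z.png

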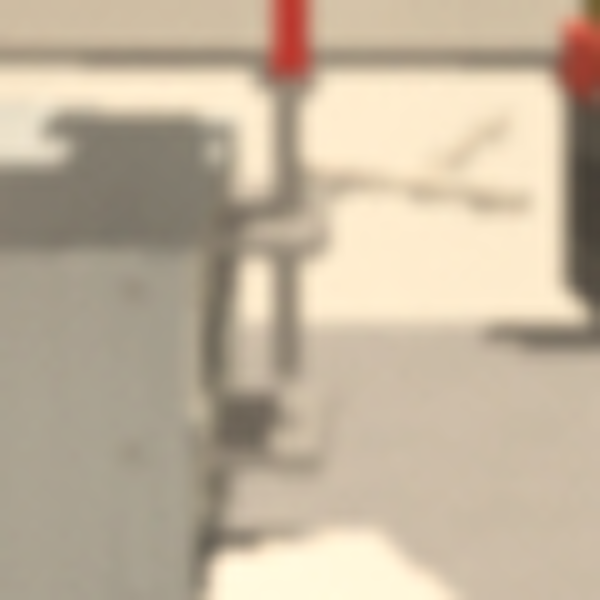

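```bash
python3 -m crank '[[0,0.04,0,0,0],[0.005,0.09,0,0,0],[0.01,0.14,0,0,0],[0.013,0.19,0,0,0],[0.013,0.19,0,0,0]]' 35;  python3 -m crank '[[0,0,-0.05,0,0],[0,0,-0.1,0,0],[0,0,-0.14,0,0],[0,0,-0.14,0,0]]' 35; python3 -m crank '[[0,0,-0.03,0,0],[0,0,-0.06,0,0],[0,0,-0.06,0,0]]' 35
```

```text
clock: 10.02
ee_pos: [534.3, -137.9, 191.2]
orientation: [0.038, 0.999, -0.0, -0.0]
wrist_force: [-0.4, -3.2, 1.5]
grip_width: 14.0
clock: 10.52
ee_pos: [534.1, -137.8, 185.2]
orientation: [0.038, 0.999, -0.0, -0.0]
wrist_force: [-0.7, -3.6, -1.6]
grip_width: 13.9
clock: 10.9
ee_pos: [534.2, -137.8, 183.0]
orientation: [0.038, 0.999, -0.0, -0.0]
wrist_force: [-2.6, -3.4, -0.3]
grip_width: 13.6
```

```bash
python3 -m crank '[[0,0,-0.03,0,0],[0,0,-0.06,0,0],[0,0,-0.06,0,0]]' 35; python3 -m crank '[[0,0,-0.03,0,0],[0,0,-0.05,0,0],[0,0,-0.05,0,0]]' 35
```

```text
clock: 11.28
ee_pos: [534.2, -137.8, 180.5]
orientation: [0.038, 0.999, -0.0, -0.0]
wrist_force: [-1.9, -3.4, 0.3]
grip_width: 14.1
clock: 11.65
ee_pos: [535.5, -137.6, 179.7]
orientation: [0.038, 0.999, 0.0, 0.001]
wrist_force: [-1.2, -2.4, 13.3]
grip_width: 13.4
```

```bash
python3 -m crank '[[0,0,0.05,0,0],[0,0,0.08,0,0]]' 35; python3 - <<'E'
from h import *
s=env.observe(); print(s['clock'],s['ee_pos'],s['wrist_force'],s['wrist_torque'])
p,d=env.grab_frame("side"); cv2.imwrite(f"pics/side9.png",p)
a=cv2.resize(p[145:195,230:280],None,fx=8,fy=8,interpolation=2)
q,d=env.grab_frame("top"); cv2.imwrite(f"pics/top9.png",q)
b=cv2.resize(np.clip(q[170:220,305:355]*1.6,0,255).astype('uint8'),None,fx=8,fy=8,interpolation=2)
cv2.imwrite('pics/c9.png',np.hstack([a,b]))
E
```

```text
clock: 11.9
ee_pos: [534.3, -137.5, 181.7]
orientation: [0.038, 0.999, 0.0, -0.0]
wrist_force: [-0.5, -1.8, -2.8]
grip_width: 13.1
11.9 [ 534.2741513  -137.47040855  181.74071129] [-0.48207672 -1.82150814 -2.80918933] [-0.68082808 -0.04773    -0.002295  ]
```

View pics/c9.png

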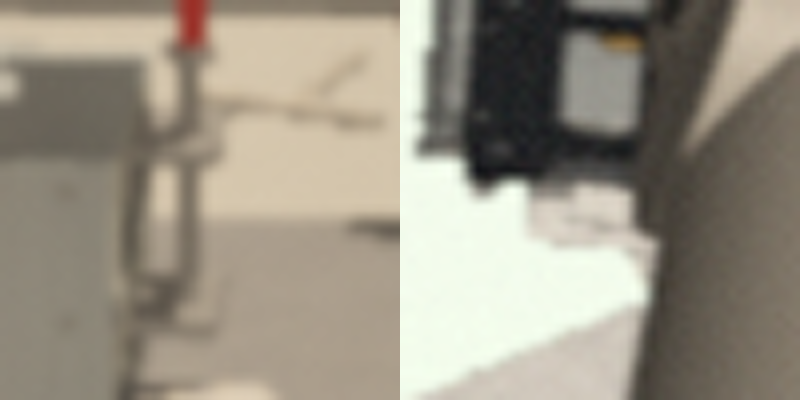

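```bash
python3 - <<'E'
from h import *
a=cv2.imread('pics/top0.png');b=cv2.imread('pics/top9.png')
f=lambda p:cv2.resize(np.clip(p[188:208,315:345]*1.6,0,255).astype('uint8'),None,fx=18,fy=18,interpolation=2)
cv2.imwrite('pics/cmp.png',cv2.resize(np.vstack([f(a),f(b)]),None,fx=.8,fy=.8))
E
```

```text
(no output)
```

View pics/cmp.png

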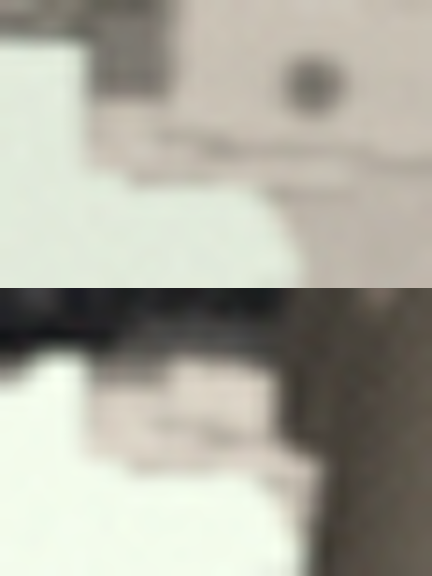

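```bash
python3 - <<'E'
from h import *
ds=[]
for i in range(2):
    p,d=env.grab_frame("side"); ds.append(d)
d=np.mean(ds,0); D=cloud('side',d)
s=env.observe(); print(s['clock'],s['ee_pos'],s['wrist_force'],s['wrist_torque'])
for v in range(138,184,2):
    r=D[v,250:258]; ok=(abs(r[:,0]-534)<7)&(r[:,1]>-165)&(r[:,1]<-115); print(v,r[ok].mean(0).round(1) if ok.any() else None, ok.sum(), r[ok][:,1].round(0))
E
```

```text
12.1 [ 534.32398204 -137.60167676  181.77791286] [ 0.41279058 -2.04719749 -1.32994565] [-0.59617123  0.02880626 -0.00166876]
138 [ 533.2 -123.8  200.7] 4 [-122. -126. -123. -125.]
140 [ 533.2 -132.3  191.9] 4 [-132. -131. -133. -134.]
142 [ 533.1 -130.9  185.8] 4 [-133. -128. -130. -133.]
144 [ 533.1 -132.5  178.8] 4 [-132. -133. -133. -132.]
146 [ 533.  -132.5  172.2] 4 [-132. -132. -134. -133.]
148 [ 533.  -132.8  165.5] 4 [-132. -134. -130. -134.]
150 [ 534.5 -136.6  157.7] 5 [-144. -135. -137. -134. -133.]
152 [ 534.5 -131.5  152.6] 5 [-133. -128. -131. -132. -133.]
154 [ 534.4 -136.8  144.3] 3 [-142. -133. -135.]
156 [ 534.3 -138.7  136.9] 3 [-139. -140. -137.]
158 [ 534.3 -139.   130.1] 3 [-141. -135. -141.]
160 [ 534.2 -142.1  122.2] 5 [-149. -139. -137. -138. -148.]
162 [ 534.2 -127.6  120.4] 5 [-126. -127. -129. -127. -129.]
164 [ 534.2 -115.9  117.7] 1 [-116.]
166 [ 534.1 -138.5  103. ] 3 [-138. -138. -139.]
168 [ 534.  -138.8   96. ] 3 [-139. -137. -140.]
170 [ 534.  -140.7   88.3] 3 [-142. -139. -141.]
172 [ 533.9 -139.8   81.7] 3 [-140. -136. -143.]
174 [ 533.9 -142.6   73.7] 3 [-143. -143. -142.]
176 [ 533.8 -143.7   66.3] 3 [-143. -143. -146.]
178 [ 533.8 -141.9   59.9] 3 [-141. -140. -144.]
180 [ 533.7 -145.    51.6] 5 [-145. -143. -139. -146. -152.]
182 [ 533.7 -135.7   48.2] 5 [-126. -142. -139. -139. -132.]
```

```bash
python3 -m crank '[[0,0,0.08,0,0],[0,0,0.08,0,0],[0.003,0.04,0.08,0,0],[0.006,0.08,0.08,0,0],[0.009,0.12,0.08,0,0],[0.009,0.12,0.08,0,0]]' 60; cat > look.py <<'E'
from h import *
import sys
p,d=env.grab_frame("side"); D=cloud('side',d); s=env.observe()
print(s['clock'].__round__(2),s['ee_pos'].round(1),s['wrist_force'].round(1),s['wrist_torque'].round(2),s['grip_width'])
P=D[135:190,246:262].reshape(-1,3); tx=s['ee_pos'][0]
P=P[(abs(P[:,0]-tx)<5)&(abs(P[:,1]-s['ee_pos'][1])<25)]
for a,b,o in((140,148,4.5),(126,140,4.5),(95,112,4.5),(80,95,4.5),(68,80,4.5),(56,68,4.5)):
    q=P[(P[:,2]>a)&(P[:,2]<b)]; print(a,b,len(q),np.round(np.median(q[:,1])-o,1) if len(q) else None, np.round(np.median(q[:,0]),1) if len(q) else None)
q,_=env.grab_frame("top"); f=cv2.resize(np.clip(q[183:208,310:350]*1.7,0,255).astype('uint8'),None,fx=12,fy=12,interpolation=2)
g=cv2.resize(p[140:190,230:280],None,fx=6,fy=6,interpolation=2)
cv2.imwrite(sys.argv[1],np.hstack([f,g]))
E
python3 look.py pics/l1.png
```

```text
clock: 12.85
ee_pos: [534.7, -132.8, 185.1]
orientation: [0.038, 0.999, -0.0, 0.0]
wrist_force: [0.5, -3.1, 1.1]
grip_width: 13.0
12.9 [ 534.7 -132.9  185.1] [ 0.1 -3.2  1.4] [-1.2  -0.06  0.03] 13.091952208620814
140 148 7 -138.8 534.4
126 140 13 -137.8 534.3
95 112 10 -137.9 534.1
80 95 12 -141.6 534.0
68 80 10 -142.4 533.9
56 68 10 -143.3 533.8
```

View pics/l1.png

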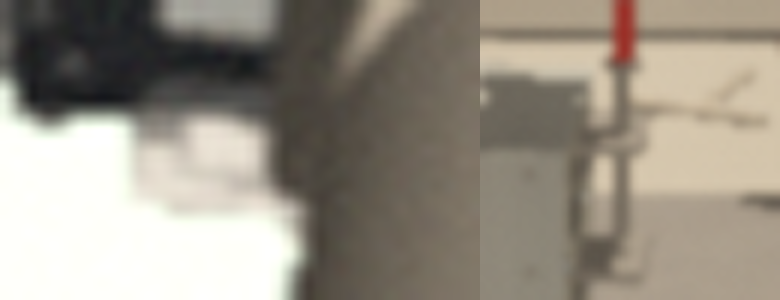

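```bash
python3 -m crank '[[0.003,0.04,0,0,0],[0.006,0.08,0,0,0],[0.006,0.08,0,0,0]]' 60; python3 look.py pics/l2.png;  python3 -m crank '[[0,-0.05,0,0,0],[-0.006,-0.1,0,0,0],[-0.01,-0.15,0,0,0],[-0.012,-0.18,0,0,0],[-0.012,-0.18,0,0,0]]' 60;  python3 look.py pics/l3.png
```

```text
clock: 13.32
ee_pos: [534.9, -129.6, 185.1]
orientation: [0.038, 0.999, -0.0, -0.0]
wrist_force: [0.4, -3.1, 1.1]
grip_width: 12.6
13.38 [ 534.9 -129.6  185.1] [ 0.8 -3.2  1.6] [-1.16 -0.1  -0.04] 12.78370413123018
140 148 7 -134.5 534.4
126 140 13 -135.6 534.3
95 112 11 -136.1 534.1
80 95 12 -138.7 534.0
68 80 9 -138.2 533.9
56 68 10 -137.0 533.8
clock: 14.05
ee_pos: [534.4, -136.5, 185.0]
orientation: [0.038, 0.999, 0.0, -0.0]
wrist_force: [1.0, 3.9, -1.5]
grip_width: 13.1
14.1 [ 534.4 -136.5  185. ] [ 0.6  3.6 -2.1] [ 1.11 -0.15 -0.02] 12.893223312050232
140 148 7 -141.2 534.4
126 140 13 -139.9 534.3
95 112 8 -141.4 534.1
80 95 13 -138.5 534.0
68 80 11 -140.5 533.9
56 68 9 -138.9 533.8
```

View pics/l3.png

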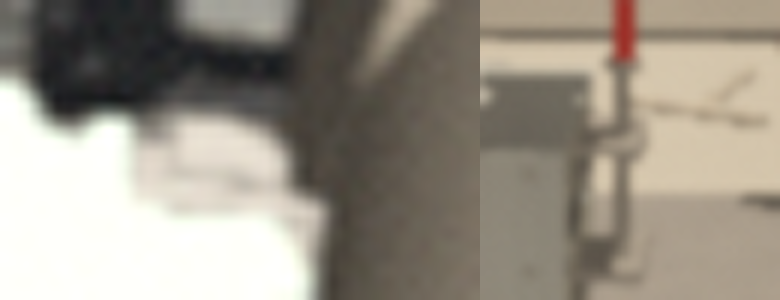

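```bash
python3 -m crank '[[0,-0.04,0,0,0],[-0.006,-0.08,0,0,0],[-0.006,-0.08,0,0,0]]' 60; python3 -m crank '[[0.003,0.04,0,0,0],[0.006,0.08,0,0,0],[0.006,0.08,0,0,0]]' 60;  python3 look.py pics/l4.png
```

```text
clock: 14.52
ee_pos: [534.2, -140.3, 185.1]
orientation: [0.038, 0.999, 0.0, -0.0]
wrist_force: [0.3, 3.6, -2.5]
grip_width: 13.0
clock: 14.9
ee_pos: [534.4, -137.2, 185.1]
orientation: [0.038, 0.999, -0.0, 0.0]
wrist_force: [0.2, 0.3, -1.5]
grip_width: 13.4
14.95 [ 534.4 -137.2  185.1] [-0.4  0.3 -1.3] [-0.01  0.    0.02] 13.178719411623614
140 148 4 -139.8 532.8
126 140 8 -139.5 532.7
95 112 6 -141.8 532.4
80 95 8 -143.3 532.3
68 80 6 -141.4 532.3
56 68 8 -142.6 532.2
```

View pics/l4.png

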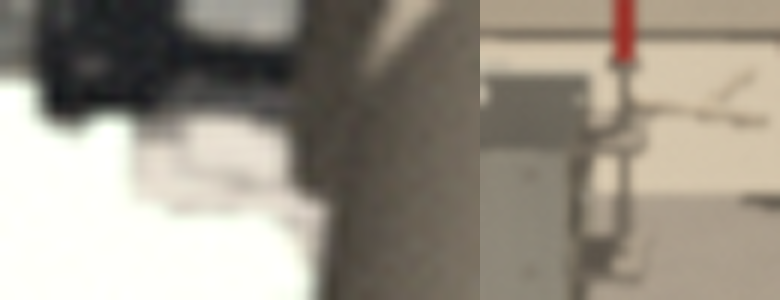

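```bash
python3 -m crank '[[0,0,-0.04,0,0],[0,0,-0.08,0,0],[0,0,-0.1,0,0],[0,0,-0.1,0,0]]' 60; python3 -m crank '[[0,0,-0.025,0,0],[0,0,-0.05,0,0],[0,0,-0.05,0,0]]' 60
```

```text
clock: 15.5
ee_pos: [534.4, -137.0, 181.0]
orientation: [0.038, 0.999, -0.0, -0.0]
wrist_force: [0.9, 0.3, -1.3]
grip_width: 13.5
clock: 15.88
ee_pos: [535.3, -137.1, 179.9]
orientation: [0.038, 0.999, 0.0, 0.001]
wrist_force: [-0.0, -0.4, 8.4]
grip_width: 13.2
```

```bash
python3 -m crank '[[0,0,0.03,0,0],[0,0.04,0.03,0,0],[0,0.04,0.03,0,0],[0,0.04,0.01,0,0],[0,0.04,0,0,0],[0,0.04,0,0,0]]' 60; python3 -m crank '[[0,0,0.03,0,0],[0,0.04,0.03,0,0],[0,0.04,0.03,0,0],[0,0.04,0.01,0,0],[0,0.04,0,0,0],[0,0.04,0,0,0]]' 60
```

```text
clock: 16.62
ee_pos: [535.2, -135.4, 179.8]
orientation: [0.038, 0.999, 0.0, 0.001]
wrist_force: [0.2, 0.0, 8.8]
grip_width: 12.9
clock: 17.38
ee_pos: [535.1, -133.9, 179.7]
orientation: [0.038, 0.999, -0.0, 0.001]
wrist_force: [-0.8, -1.1, 8.1]
grip_width: 13.1
```

```bash
python3 -m crank '[[0,0,0.03,0,0],[0,-0.08,0.03,0,0],[0,-0.12,0.03,0,0],[0,-0.12,0.03,0,0],[0,-0.12,0.01,0,0],[0,-0.12,0,0,0],[0,-0.12,0,0,0]]' 60; python3 -m crank '[[0,0,0.03,0,0],[0,-0.04,0.03,0,0],[0,-0.04,0.03,0,0],[0,-0.04,0.01,0,0],[0,-0.04,0,0,0],[0,-0.04,0,0,0]]' 60; python3 look.py pics/l5.png
```

```text
clock: 18.25
ee_pos: [535.2, -138.5, 179.8]
orientation: [0.038, 0.999, 0.0, 0.001]
wrist_force: [0.9, 1.3, 10.3]
grip_width: 12.9
clock: 19.0
ee_pos: [535.2, -140.2, 179.9]
orientation: [0.038, 0.999, 0.0, 0.001]
wrist_force: [-0.0, 2.2, 12.3]
grip_width: 13.0
19.05 [ 535.2 -140.2  179.9] [-0.2  2.5 11.3] [ 0.93  0.05 -0.03] 12.931304501220897
140 148 8 -141.4 534.4
126 140 11 -143.1 534.3
95 112 9 -142.3 534.1
80 95 12 -141.4 534.0
68 80 9 -144.9 533.9
56 68 12 -144.5 533.8
```

View pics/l5.png

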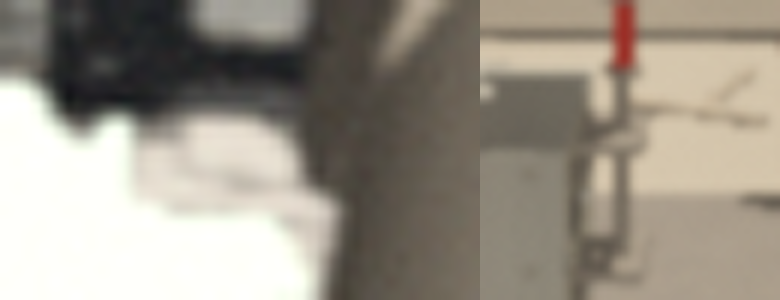

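```bash
python3 - <<'E'
from h import *
p=np.mean([env.grab_frame("side")[0].astype(float) for _ in range(4)],0)
np.save('pics/s10.npy',p)
a=cv2.imread('pics/side0.png').astype(float)
f=lambda q:cv2.resize(np.clip(q[165:195,240:265]*1.3,0,255).astype('uint8'),None,fx=15,fy=15,interpolation=2)
cv2.imwrite('pics/z10.png',np.hstack([f(a),f(p)]))
yaw=np.radians(-4.3); ex=np.array([np.cos(yaw),np.sin(yaw)]); ey=np.array([-np.sin(yaw),np.cos(yaw)])
for d in (-144.3,-140,-137,-134): 
    b=np.array([533.6,-144.3])+ey*(d+144.3); u=proj('side',[*b,50]); print(d,b,u,(u-[240,165]+.5)*15+[375,0])
E
```

```text
-144.3 [ 533.6 -144.3] [253.02856488 180.52442969] [577.92847325 240.36644535]
-140 [ 533.92240853 -140.01210393] [252.93148594 181.00231989] [576.47228911 247.5347984 ]
-137 [ 534.14734471 -137.02054853] [252.86341163 181.33742909] [575.45117443 252.56143639]
-134 [ 534.37228089 -134.02899312] [252.79505187 181.67394348] [574.42577799 257.60915221]
```

View pics/z10.png

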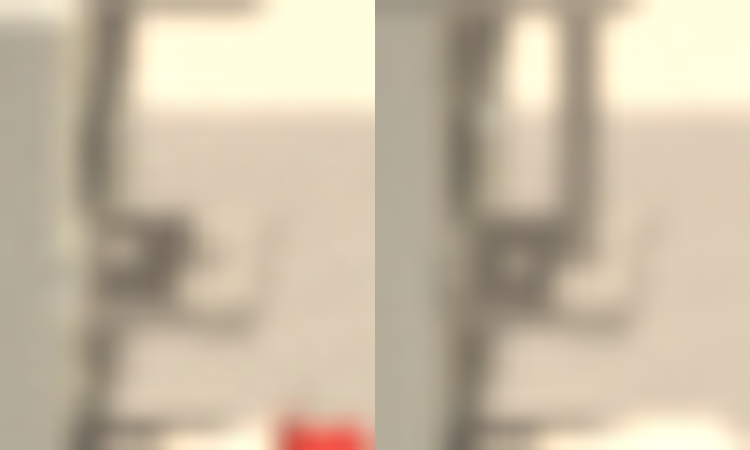

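```bash
python3 -m crank '[[0,0,0.04,0,0],[-0.03,0.06,0.04,0,0],[-0.045,0.1,0.04,0,0],[-0.045,0.1,0.04,0,0]]' 60; python3 -m crank '[[0,0,-0.025,0,0],[0,0,-0.045,0,0],[0,0,-0.045,0,0]]' 60
```

```text
clock: 19.8
ee_pos: [532.5, -136.3, 180.6]
orientation: [0.038, 0.999, -0.0, -0.0]
wrist_force: [2.6, -0.3, -1.0]
grip_width: 12.9
clock: 20.18
ee_pos: [533.5, -136.4, 179.8]
orientation: [0.038, 0.999, -0.0, 0.001]
wrist_force: [0.1, 0.5, 12.1]
grip_width: 13.4
```

```bash
python3 -m crank '[[0,0,0.03,0,0],[0,0.04,0.03,0,0],[0,0.04,0.03,0,0],[0,0.04,0.01,0,0],[0,0.04,0,0,0],[0,0.04,0,0,0]]' 60; python3 -m crank '[[0,0,0.03,0,0],[0,-0.08,0.03,0,0],[0,-0.08,0.03,0,0],[0,-0.08,0.01,0,0],[0,-0.08,0,0,0],[0,-0.08,0,0,0]]' 60; python3 look.py pics/l6.png
```

```text
clock: 20.92
ee_pos: [533.4, -134.6, 179.7]
orientation: [0.038, 0.999, 0.0, 0.001]
wrist_force: [0.6, -1.4, 11.7]
grip_width: 13.0
clock: 21.68
ee_pos: [533.5, -137.7, 179.7]
orientation: [0.038, 0.999, 0.0, 0.001]
wrist_force: [0.7, -0.2, 13.7]
grip_width: 12.8
21.73 [ 533.5 -137.7  179.7] [ 0.2  1.7 14.3] [ 0.29 -0.23  0.05] 13.033988487289006
140 148 4 -139.4 532.8
126 140 8 -142.9 532.7
95 112 9 -140.3 534.1
80 95 10 -141.8 534.0
68 80 12 -140.6 533.9
56 68 9 -143.2 533.8
```

View pics/l6.png

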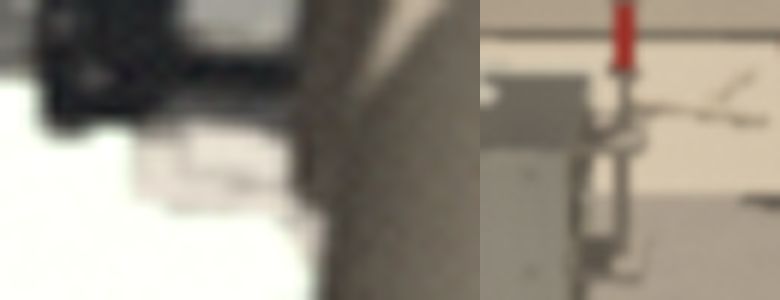

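```bash
python3 -m crank '[[0,0.02,0.05,0,0],[0,0.02,0.05,0,0],[0,0.02,0.05,0,0]]' 60; cat > tilt.py <<'E'
from h import *
import sys
def an(p,d,yc,x0):
    D=cloud('side',d); out=[]
    for v in range(384):
        r=D[v]; ok=(abs(r[:,0]-x0)<3.2)&(abs(r[:,1]-yc)<20)
        if ok.sum(): out.append((np.median(r[ok][:,2]),np.median(r[ok][:,1])))
    return np.array(out)
if __name__=='__main__':
    fs=[env.grab_frame("side") for _ in range(8)]
    d=np.median([f[1] for f in fs],0); p=np.mean([f[0].astype(float) for f in fs],0); np.savez('pics/'+sys.argv[1],p=p,d=d)
    s=env.observe(); print(s['clock'],s['ee_pos'].round(1),s['wrist_force'].round(1),s['wrist_torque'].round(2))
    o=an(p,d,s['ee_pos'][1],s['ee_pos'][0]-.8); 
    for z,y in o: 
        if 45<z<215: print(round(z,1),round(y,1))
    a=np.load('pics/side0.npz'); print('stand'); o=an(a['p'],a['d'],206,514.5)
    for z,y in o: 
        if 45<z<160: print(round(z,1),round(y,1))
E
python3 tilt.py ti1.npz
```

```text
clock: 22.15
ee_pos: [532.5, -136.9, 180.7]
orientation: [0.038, 0.999, -0.0, -0.0]
wrist_force: [0.4, -1.2, -0.5]
grip_width: 12.8
22.55 [ 532.5 -136.9  180.8] [ 0.7  1.3 -2.5] [-0.02 -0.37  0.01]
214.6 -119.9
211.7 -118.8
208.4 -119.3
205.3 -119.0
201.5 -121.0
197.3 -124.7
192.9 -128.8
189.1 -130.5
185.6 -131.6
182.8 -129.8
179.3 -130.6
176.0 -130.9
172.2 -132.5
169.6 -130.2
165.9 -131.5
162.7 -131.1
159.2 -131.9
155.9 -131.8
153.4 -129.3
148.1 -135.5
144.8 -135.2
141.3 -135.7
138.3 -134.6
134.9 -134.9
131.2 -135.7
127.8 -135.7
124.0 -136.8
121.3 -134.8
119.9 -129.0
120.4 -117.8
103.6 -136.9
100.5 -135.8
96.6 -137.0
93.3 -136.7
89.3 -138.0
86.4 -136.7
83.0 -136.5
79.4 -136.6
75.9 -136.8
72.3 -137.0
68.3 -138.4
64.9 -138.2
61.8 -136.9
58.2 -137.2
54.4 -138.0
49.4 -141.6
46.6 -139.6
50.3 -121.8
stand
158.8 205.1
158.1 209.5
156.2 211.3
153.9 211.8
151.3 211.9
148.5 211.4
145.9 211.6
142.8 210.5
140.2 210.6
137.9 211.4
134.6 209.9
133.6 213.7
129.5 210.5
126.0 208.7
125.5 213.2
122.1 211.7
119.9 212.8
117.1 212.4
114.6 212.8
112.3 213.7
110.5 215.5
108.0 215.8
101.6 208.4
98.9 208.5
96.6 209.2
93.2 208.0
89.8 206.7
88.3 209.2
85.8 209.6
83.3 210.2
78.2 205.7
76.5 207.7
74.1 208.6
70.8 207.5
67.5 206.6
65.3 207.8
63.6 209.8
60.1 208.3
56.5 207.0
53.8 207.2
51.3 207.9
49.0 208.7
46.8 210.0
```

```bash
python3 - <<'E'
from h import *
a=np.load('pics/side0.npz')['p'].astype(float); b=np.load('pics/ti1.npz')['p']
f=lambda q:cv2.resize(np.clip((q[174:190,244:262]-80)*1.9,0,255).astype('uint8'),None,fx=20,fy=20,interpolation=2)
cv2.imwrite('pics/z11.png',np.hstack([f(a),f(b)]))
print(np.round(a[177:187,247:262].mean(-1)).astype(int)); print(np.round(b[172:187,247:262].mean(-1)).astype(int))
E
```

```text
[[112 133 147 152 153 153 154 154 154 154 153 153 154 154 155]
 [113 128 139 143 143 145 151 154 155 155 154 153 153 154 155]
 [104 109 112 114 115 126 145 155 157 156 152 150 152 154 155]
 [105 103  95  91  92 109 136 151 156 155 149 148 152 155 155]
 [116 115  97  86  88 104 128 143 151 153 148 148 152 155 155]
 [106 103  93  84  91 111 129 141 151 152 147 150 155 156 156]
 [ 92  89  85  85 100 127 143 150 155 153 146 149 155 155 155]
 [ 95  93  92  93 108 135 148 152 152 149 146 150 155 154 154]
 [107 107 107 108 114 127 136 139 138 138 143 152 154 154 154]
 [108 114 120 123 124 125 127 128 128 133 145 153 155 156 156]]
[[128 146 163 171 162 135 113 120 149 168 172 172 172 171 171]
 [127 142 154 160 153 131 111 113 136 154 160 160 160 159 159]
 [119 137 151 157 151 131 112 112 132 150 156 157 157 157 156]
 [117 136 150 156 149 129 111 113 133 150 156 156 156 156 156]
 [119 136 150 154 146 125 109 115 138 152 155 155 155 156 156]
 [121 138 149 153 144 122 108 117 140 153 155 155 155 155 156]
 [118 132 141 143 135 117 108 119 143 155 156 154 154 155 156]
 [103 109 113 114 110 104 105 121 145 155 154 151 153 155 156]
 [ 91  89  90  90  90  95 104 122 145 154 151 148 152 156 156]
 [ 88  84  84  84  87  96 108 124 145 153 149 150 154 156 157]
 [ 86  84  83  84  92 109 123 136 149 153 148 151 156 156 156]
 [ 87  84  83  85 100 128 144 151 156 154 147 151 156 156 155]
 [ 89  88  87  89 106 134 150 154 154 151 146 151 155 155 155]
 [ 98  98  99  99 108 126 137 140 140 140 144 152 156 156 155]
 [102 110 116 118 121 125 128 129 129 133 146 154 157 157 157]]
```

View pics/z11.png

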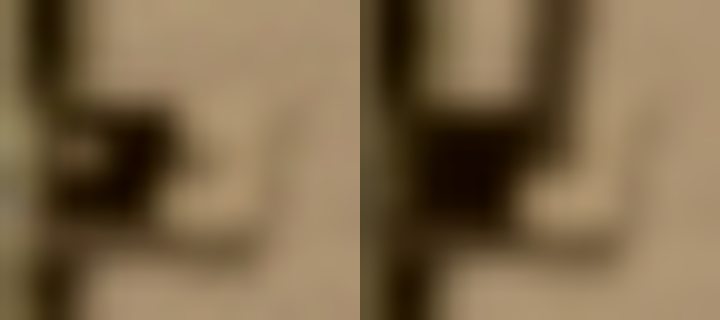

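```bash
python3 -m crank '[[0.01,0.04,0.01,0,0],[0.02,0.08,0.01,0,0],[0.025,0.12,0.01,0,0],[0.025,0.12,0.01,0,0],[0.025,0.12,-0.03,0,0],[0.025,0.12,-0.03,0,0]]' 60; python3 -m crank '[[0,0,0.03,0,0],[0,0.05,0.03,0,0],[0,0.05,0.03,0,0],[0,0.05,0.01,0,0],[0,0.05,0,0,0],[0,0.05,0,0,0]]' 60; python3 -m crank '[[0,0,0.03,0,0],[0,0.05,0.03,0,0],[0,0.05,0.03,0,0],[0,0.05,0.01,0,0],[0,0.05,0,0,0],[0,0.05,0,0,0]]' 60;python3 look.py pics/l7.png
```

```text
clock: 23.3
ee_pos: [533.9, -132.3, 179.8]
orientation: [0.038, 0.999, -0.0, 0.0]
wrist_force: [0.5, -3.4, 2.7]
grip_width: 13.3
clock: 24.05
ee_pos: [533.7, -130.1, 179.7]
orientation: [0.038, 0.999, -0.0, 0.0]
wrist_force: [1.4, -3.0, 1.6]
grip_width: 12.8
clock: 24.8
ee_pos: [533.7, -128.1, 179.7]
orientation: [0.038, 0.999, -0.0, 0.0]
wrist_force: [0.6, -4.1, 1.0]
grip_width: 12.8
24.85 [ 533.7 -128.2  179.7] [ 0.6 -3.6  1.3] [-1.17 -0.44 -0.03] 12.766446248009247
140 148 7 -132.1 534.4
126 140 14 -133.6 534.3
95 112 8 -135.2 534.1
80 95 13 -136.3 533.9
68 80 10 -135.8 533.9
56 68 9 -136.5 533.8
```

View pics/l7.png

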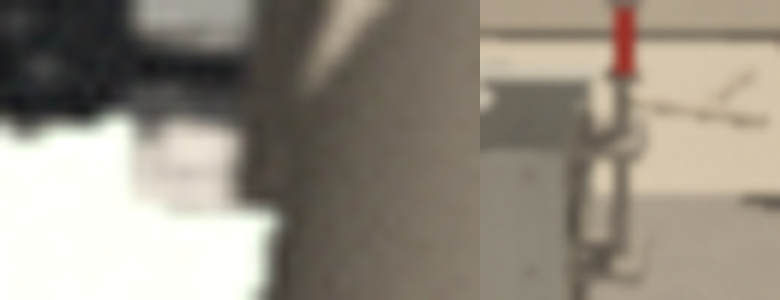

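```bash
python3 -m crank '[[0,0,-0.025,0,0],[0,0,-0.04,0,0],[0,0,-0.04,0,0]]' 60
```

```text
clock: 25.28
ee_pos: [533.6, -128.1, 178.0]
orientation: [0.038, 0.999, -0.0, -0.0]
wrist_force: [0.4, -4.1, 0.9]
grip_width: 13.1
```

```bash
python3 -m crank '[[0,0,-0.03,0,0],[0,0,-0.06,0,0],[0,0,-0.06,0,0]]' 60;python3 -m crank '[[0,0,-0.03,0,0],[0,0,-0.06,0,0],[0,0,-0.06,0,0]]' 60
```

```text
clock: 25.65
ee_pos: [533.5, -128.1, 175.5]
orientation: [0.038, 0.999, -0.0, -0.0]
wrist_force: [2.2, -2.9, -0.3]
grip_width: 13.0
clock: 26.02
ee_pos: [533.6, -128.1, 173.1]
orientation: [0.038, 0.999, -0.0, -0.0]
wrist_force: [1.5, -4.2, -0.1]
grip_width: 12.6
```

```bash
python3 -m crank '[[0,-0.05,0,0,0],[0,-0.1,0,0,0],[0,-0.1,0,0,0]]' 60; python3 -m crank '[[0,0,-0.05,0,0],[0,0,-0.1,0,0],[0,0,-0.15,0,0],[0,0,-0.15,0,0]]' 60;python3 look.py pics/l8.png
```

```text
clock: 26.4
ee_pos: [533.4, -131.8, 173.1]
orientation: [0.038, 0.999, 0.0, -0.0]
wrist_force: [1.4, -0.1, -2.2]
grip_width: 12.9
clock: 26.9
ee_pos: [533.5, -132.1, 167.1]
orientation: [0.038, 0.999, -0.0, -0.0]
wrist_force: [1.1, -0.0, -2.6]
grip_width: 12.8
26.95 [ 533.5 -132.1  167.1] [ 1.7  0.9 -1.2] [ 0.06 -0.39 -0.03] 12.747261240733726
140 148 9 -130.2 534.4
126 140 8 -132.8 534.3
95 112 7 -135.5 534.1
80 95 14 -136.6 534.0
68 80 9 -137.2 533.9
56 68 11 -136.6 533.8
```

View pics/l8.png

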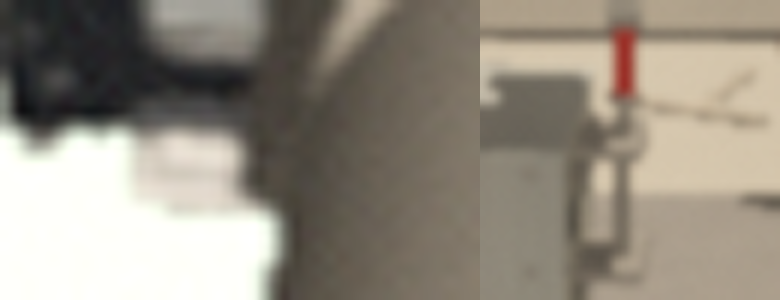

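```bash
python3 -m crank '[[0,0,-0.08,0,0],[0,0,-0.16,0,0],[0,0,-0.24,0,0],[0,0,-0.3,0,0],[0,0,-0.3,0,0]]' 60;python3 -m crank '[[0,0,-0.025,0,0],[0,0,-0.05,0,0],[0,0,-0.05,0,0]]' 60
```

```text
clock: 27.62
ee_pos: [533.5, -132.1, 155.0]
orientation: [0.038, 0.999, -0.0, -0.0]
wrist_force: [1.7, -0.2, -2.8]
grip_width: 12.8
clock: 28.0
ee_pos: [533.6, -132.1, 153.2]
orientation: [0.038, 0.999, -0.0, -0.0]
wrist_force: [1.2, 0.1, -2.1]
grip_width: 12.8
```

```bash
python3 -m crank '[[0,0,-0.025,0,0],[0,0,-0.05,0,0],[0,0,-0.05,0,0]]' 60;python3 -m crank '[[0,0,-0.02,0,0],[0,0,-0.03,0,0],[0,0,-0.03,0,0]]' 60; python3 look.py pics/l9.png
```

```text
clock: 28.38
ee_pos: [533.6, -132.2, 151.2]
orientation: [0.038, 0.999, -0.0, -0.0]
wrist_force: [2.6, 0.4, -1.8]
grip_width: 13.1
clock: 28.75
ee_pos: [533.9, -132.3, 150.4]
orientation: [0.038, 0.999, -0.0, 0.0]
wrist_force: [0.4, -0.3, 5.0]
grip_width: 13.2
28.8 [ 533.9 -132.3  150.4] [ 0.4 -0.6  4.8] [-0.08 -0.28 -0.01] 12.705728612468224
140 148 9 -132.0 534.4
126 140 12 -131.4 534.3
95 112 7 -136.1 534.0
80 95 13 -138.6 534.0
68 80 10 -137.4 533.9
56 68 10 -137.7 533.8
```

View pics/l9.png

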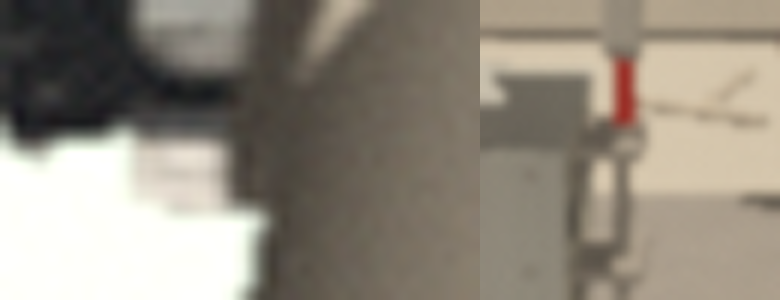

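```bash
python3 -m crank '[[0,0,-0.01,0,0],[0,0,0,0,0.1],[0,0,0,0,0.2],[0,0,0,0,0.3],[0,0,0,0,0.4],[0,0,0,0,0.4]]' 60; python3 -m crank '[[0,0,0.3,0,0.4],[0,0,1,0,0.4],[0,0,2,0,0.4],[0,1,3,0,0.4],[0,2.5,3.5,0,0.4],[0,4,3.5,0,0.4],[0,5.5,3.5,0,0.4],[0,6,3.5,0,0.4]]'; python3 - <<'E'
from h import *
s=env.observe(); print(s['clock'],s['ee_pos'],s['wrist_force'],s['grip_width'])
p,d=env.grab_frame("side"); q,e=env.grab_frame("top"); cv2.imwrite('pics/sF.png',p); cv2.imwrite('pics/tF.png',q); np.savez('pics/F.npz',p=p,d=d,q=q,e=e)
a=cv2.resize(p[140:200,225:285],None,fx=6.5,fy=6.5,interpolation=2); b=cv2.resize(np.clip(q[165:225,300:360]*1.6,0,255).astype('uint8'),None,fx=6.5,fy=6.5,interpolation=2)
cv2.imwrite('pics/F.png',np.hstack([a,b]))
E
```

```text
clock: 29.6
ee_pos: [533.5, -132.1, 150.0]
orientation: [0.038, 0.999, -0.0, -0.0]
wrist_force: [0.1, 0.2, 0.5]
grip_width: 37.4
clock: 30.6
ee_pos: [533.2, 111.6, 290.8]
orientation: [0.036, 0.999, 0.0, 0.0]
wrist_force: [0.1, -1.3, -0.2]
grip_width: 37.6
30.6 [533.20151542 111.58976823 290.76373046] [ 0.0908418  -1.2642285  -0.20648611] 37.58932455677786
```

View pics/F.png

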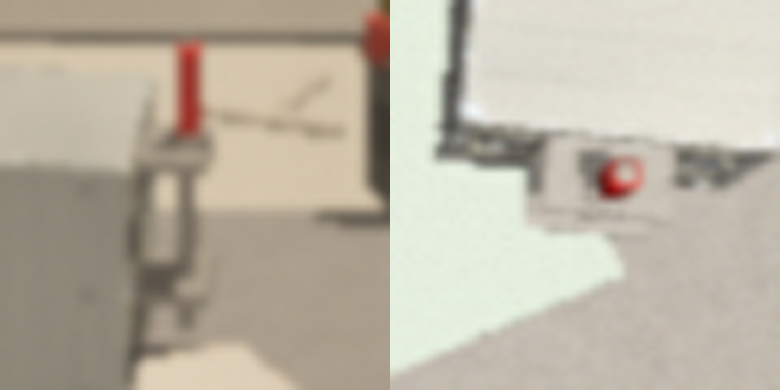

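View pics/tF.png

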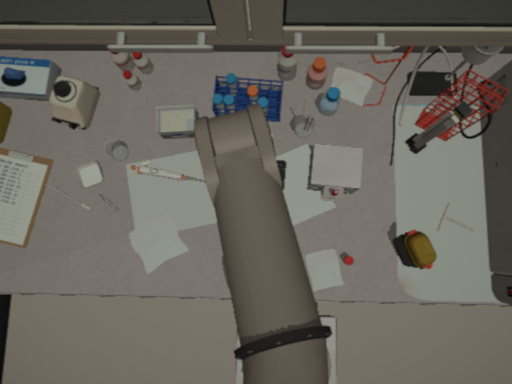

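```bash
python3 - <<'E'
from h import *
f=np.load('pics/F.npz')
for n,p,d in(('side',f['p'],f['d']),('top',f['q'],f['e'])):
    C=cloud(n,d); P=p.astype(int); m=(P[...,2]>80)&(P[...,1]<.55*P[...,2])&(abs(C[...,0]-533)<20)&(abs(C[...,1]+135)<25); v,u=np.nonzero(m); print(n,m.sum(),C[m].min(0).round(1),C[m].max(0).round(1),u.mean(),v.min(),v.max())
print('home pred top/bottom v', proj('side',[533.6,-126,171]),proj('side',[533.6,-126,125]))
E
```

```text
side 29 [ 528.  -133.1  127.9] [ 534.6 -121.4  169.8] 253.58620689655172 147 160
top 9 [ 525.7 -134.9  156.9] [ 535.4 -127.8  172.6] 334.1111111111111 191 194
home pred top/bottom v [253.31407824 146.96171233] [253.20431468 160.80327701]
```

The handle runs from about z = 127 to 170–172 mm, against 125 to 171 mm when home. The tip shows under the lower plate, and the gripper is clear.

```bash
python3 -m crank '[[0,0,0,0,0.4],[0,0,0,0,0.4]]'; python3 - <<'E'
from rig import env
print(env.sign_off())
E
```

```text
clock: 30.95
ee_pos: [533.8, 106.0, 290.3]
orientation: [0.039, 0.999, -0.0, 0.0]
wrist_force: [-0.2, -0.0, -0.3]
grip_width: 37.9
the job is handed in; nothing more can be done
None
```

The rack farthest to the robot's right is locked: the rod runs through the upper eye and then the lower eye, its collar is down on the upper plate, and I let go. The job was handed in at about 31 s.

- **How it went:** The rod entered the upper eye without contact. I then pushed the upper drawer about 8 to 10 mm sideways with the rod until the tip dropped into the lower eye.
- **Difficulty:** My first estimate of the lower hole was off by a few millimetres. The rod also tilted in the grip while pushing, so the tip touched the lower plate about nine times, at up to about 14 N, before it found the hole. I raised the grip from 35 to 60 N to hold the rod straighter. The wrist never read more than about 15 N at the end of any move.
- **Last checks:**
  - The collar met the plate with 5 N at the expected height.
  - After release the handle measured from about z = 127 mm to 170–172 mm, against 125 to 171 mm when home.
  - The tip shows under the lower plate.
  - The gripper is well clear and touching nothing.
- **Other things on the bench:** I saw no sign that any of them had moved, but the arm hid some of them in the last top picture, so I did not check every one.

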